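Lock the grinding chamber onto the sample mill

TASK

Pick up the lidded steel grinding chamber, the one with two lugs on its foot, and fit it to the sample mill: lower it into the collar on top, feel for the slots, press it down on the sprung seat, turn it clockwise (seen from above) a quarter turn to the stop, and let it spring up into its lock so that it stands upright when you let go. Go gently, so that chamber and mill never press on one another with more than 40 N, and leave the other things on the counter where they are.

Things in the scene. Friction and masses are not known exactly. Their poses are not given: they have to be found in the camera images.
- chamber: Grinding chamber, loose, 0.15 to 0.31 kg, upright on the counter at the start: straight steel cup, black ribbed lid (58 mm wide, 84 to 98 mm high), and across the lid a steel bar 44 x 8 x 4 mm in line with the lugs. Origin: centre of the flat bottom; z up along the axis; the two lugs of the foot point along +x and -x (a half turn is the same).
- chamber_grip (a point): Point on the chamber's axis 62 mm above its bottom, where it is best gripped: the steel cup there is a plain cylinder 54 mm in diameter, from 28 to 84 mm height. Axes as the chamber.
- chamber_lugs (a point): Point on the chamber's axis midway up the lugs. The grey foot is 54 mm in diameter from 7 to 28 mm height; below it a nose tapers to 44 mm at the bottom. The two opposite lugs reach 34 mm from the axis, each 12 mm wide and 9 to 16 mm above the bottom.
- mill: Sample mill, fixed: white casing 185 (x) x 150 (y) mm, top 110 mm above the counter, aluminium bayonet collar on top. Origin: centre of its underside, z up. The collar and seat rest on rubber mounts and give under load: about 5 N per mm down, 2.5 N per mm sideways (4 mm at most), 6 N m per rad in twist. All heights given are for the unloaded collar.
- mill_axis (a point): Centre of the bayonet collar at the level of the casing's flat top, 110 mm above the counter; axes as the mill. The collar is a ring 92 mm in diameter and 34 mm high with a round opening of 58 mm and two opposite slots 15 mm wide for the lugs.
- mill_mouth (a point): Centre of the collar's flat top, 34 mm above the casing's top; axes as the mill. The slots lie along the mill's x axis when the collar is set square, but it is a clamped ring that may stand turned up to 0.35 rad either way; this is not measured and must be felt or seen. Lugs that miss the slots ride on the flat top, with the chamber's bottom 25 mm above the casing's top.
- mill_seat (a point): Centre of the sprung seat inside the collar when free, 17 mm above the casing's top; axes as the mill. The chamber's bottom meets it. It pushes back with 3.5 N at first, 1.3 N more for each mm, and bottoms out 12 mm down. Pushed 7 mm down or more (about 13 N) the lugs are below the lip and the chamber can be turned clockwise seen from above, with only light friction.
- mill_lock (a point): Where the centre of the chamber's bottom is when locked, 13 mm above the casing's top; axes as the mill. The turn ends at a firm stop about 85 degrees (1.48 rad) after the middle of the slots (0.3 N m is enough to feel it; each 0.1 N m there adds about 3 N of contact). Let up there, the seat lifts the lugs 3 mm into pockets under the lip, which keep it from turning back; short of the stop it stays low.
- jar: Bystander: storage jar, the same steel cup and lid but with a plain flat base without lugs, 103 mm high, a round knob 20 mm wide on the lid. Origin: centre of its underside.
- amber1: Bystander: amber bottle 54 mm in diameter, 115 mm high. Origin: centre of its underside.
- amber2: Bystander: amber bottle 48 mm in diameter, 105 mm high. Origin: centre of its underside.
- beaker: Bystander: glass beaker 68 mm in diameter, 90 mm high. Origin: centre of its underside.
- dish: Bystander: white dish 90 mm in diameter, 18 mm high. Origin: centre of its underside.
- spoon: Bystander: lying steel sampling spoon 170 mm long.
- brush: Bystander: lying brush 150 mm long.
There are look-alikes about, which are no part of the job. What is shaped like the chamber but pink is not meant.

How it is judged:
By the outcome, as a careful person would: the job done as asked, in the order asked, and still so for the second after the job is handed in, with the robot touching nothing.
It also fails if it takes over 72 s, if anything falls off the work surface, if the arm or the gripper's body presses on something with over 40 N, if the wrist force passes 120 N, or if a joint passes its speed limit or range.

ROBOT

A 7-joint arm with a two-finger parallel gripper is mounted at the origin on the work surface. World frame = base frame: x ahead of the robot, y to its left, z up, the work surface at z = 0. Lengths are in m, angles in rad, forces in N, time in s.
With the tool pointing down it reaches from about 0.4 to 0.85 m from the base axis. Payload 4.4 kg.
Tool frame: the origin (TCP) lies at the very end of the fingers, on their centre line; the grasp point (between the pads) lies 19 mm behind it; z points along the fingers, y is the line along which they close (so a half turn about z gives the same grasp; the last joint's range is limited). The gripper opens to 94 mm and grips with 3 to 60 N. Pads are 16 mm wide; open, the fingers measure 119 mm over their backs; the gripper's body (75 mm by 177 mm) begins 78 mm behind the grasp point.
Start: joints at [1.268, 0.628, 0.038, 1.517, -0.027, 0.996, -0.02], TCP at [0.153, -0.632, 0.205] pointing down, gripper open.
Joint ranges: [-3.06, 3.06], [-0.37, 2.12], [-1.25, 1.32], [0.18, 2.47], [-1.1, 4.24], [0.23, 1.98], [-2.94, 2.94]. Speed limits (rad/s): [2.57, 2.57, 3.14, 3.14, 3.14, 3.14, 3.14].

INTERFACE

Orientations are given as a rotation vector (axis times angle).
In Python, from cell import arm, vision, spotter gives the robot as it stands.
- The arm moves only by the tool drive_tool, never from a script. Its argument "rows" is a list of rows, each a list of 5 numbers: the opening, from -1 (shut) to 1 (fully open), then the shift along the tool's x, y, z in units of 0.2 m (1.0 is 0.2 m), then the turn about the tool's z in units of 45 degrees (1.0 is 45 degrees). In form: [[claw, x, y, z, roll], ...]. A call has 1 to 10 rows; each row is the pose to reach, as a shift and turn from the pose commanded when the call began, along the tool's axes at that moment; what a row does not reach only later rows make up. A row lasts 1/8 s, in which the tool goes at most 62.5 mm and 10.7 degrees, less where a joint would pass 70% of its speed; a pose out of reach is approached as far as the arm can. A call with a number of a shift or a turn outside -1 to 1 is refused whole. A call with a gripper value outside its range is refused whole. The fingers move at their own pace and stop on an object; "force" is the grip in N (left out, the last holds). Time passes only in rows, so rows that repeat a pose let the fingers close. It gives the time, the measured TCP pose, the force, the opening and the grip force at its end, in the units of the state.
- arm.get_state(): the state, without advancing time (a new reading comes with each control period).
- vision.camera(name): name is "side" or "top" or "wrist"; returns the picture (480x640x3 uint8, blue, green, red); there is no depth.
- vision.camera_info(name): a dict with "fx", "fy", "cx", "cy" (pixels), "position" and "attitude" of the camera in the world. Camera axes: x right, y down, z forward; pixel columns grow to the right and rows downward; lengths in m; the calibration is good to about 2 mm. A picture is of the moment at which its call begins: read the wrist's pose just before it. camera_info takes no time and is no camera call; for the wrist camera it gives the pose at the moment of the call.
- arm.finish_job(): hands the job in; it is judged then, once.
Trained networks look in the newest picture that a camera, given by its name, has taken for a name from the list of things; names that differ only in an ending like _2 or _b are one class to them, and where a whole thing is asked for, a point or a joint stands for the part that bears it (a point fixed in the world has none). Each returns a list of dicts, best first, with "confidence" (0 to 1); they miss things now and then, are a little off and sometimes report something else, mostly with a low value. They report only what shows in the picture. A call takes as long as a camera call. They do not tell look-alikes from the thing itself.
- spotter.boxes_of(camera, query): "xyz" ([x, y, z] in m, in world coordinates, good to about 4 mm: the middle of the surface that is visible of it).
- spotter.place_of(camera, query): "xyz" ([x, y, z] in m, in world coordinates, good to about 4 mm: a listed point, or the origin of a listed thing).
The state is a dict: "time": time; "q": joint angles; "dq": joint speeds; "tau": joint torques, N m; "tool_pos": TCP position; "tcp_rot": TCP orientation; "force": force on the tool from outside, world axes, zero at the start; "torque": the same for the moment, N m; "width": opening from 0.0 (shut) to 1.0 (fully open); "finger_force": force on a finger pad.
Only numpy, scipy, OpenCV 4.12 (cv2) and the standard library are available. Lean on these libraries where they do the work, as an engineer would, in place of code of your own. Each camera call takes 0.05 s, during which the arm holds its last target. There are 200 camera calls.

## Working session

There is one attempt and no reset: what is moved stays moved. The work goes in short steps, Python scripts to look and compute and a tool call to move; the robot and the scene stay as the last step left them, time stands still between calls to the robot, and variables do not carry over. Pictures are saved under pics/ and viewed, at most 10 in all, crops included, and the job is handed in when it is done.

Besides the shell and the picture viewer there is one more tool, called after "Call:" by a JSON object that holds its "method" and its "body". drive_tool: Moves the arm, as the interface text tells. Its arguments: {"type":"object","properties":{"rows":{"type":"array"},"force":{"type":"number"}},"required":["rows"]}

```bash
mkdir -p pics; ls; cat > h.py <<'E'
from cell import arm, vision, spotter
import numpy as np, cv2
from scipy.spatial.transform import Rotation as R
np.set_printoptions(precision=4,suppress=True)
def cam(n):
    i=vision.camera_info(n); return i
def rot(i):
    a=np.array(i["attitude"],float)
    return a if a.shape==(3,3) else (R.from_rotvec(a).as_matrix() if a.size==3 else R.from_quat(a).as_matrix())
def pix2w(i,u,v,z):
    d=rot(i)@np.array([(u-i["cx"])/i["fx"],(v-i["cy"])/i["fy"],1]); p=np.array(i["position"])
    return p+d*(z-p[2])/d[2]
def w2pix(i,p):
    c=rot(i).T@(np.array(p)-i["position"]); return i["cx"]+i["fx"]*c[0]/c[2], i["cy"]+i["fy"]*c[1]/c[2]
E
python3 - <<'E'
from h import *
for n in ["top","side"]:
    im=vision.camera(n); cv2.imwrite(f"pics/{n}0.png",im); print(n,cam(n))
    for q in ["chamber","mill_mouth","jar","chamber_grip"]:
        for d in spotter.place_of(n,q)[:4]: print(q,np.array(d["xyz"]),round(d["confidence"],2))
s=arm.get_state(); print(s)
E
```

```text
pics
top {'fx': 567.5275525228576, 'fy': 567.5275525228576, 'cx': 305.3178409997191, 'cy': 237.71457733757643, 'position': array([ 0.3147, -0.0192,  1.5983]), 'attitude': array([-2.1547,  2.134 , -0.1301])}
chamber [ 0.4414 -0.2897  0.0011] 0.78
chamber [ 0.523  -0.384   0.0037] 0.71
mill_mouth [0.5376 0.2167 0.1421] 0.95
mill_mouth [ 0.4452 -0.2953 -0.0007] 0.26
jar [ 0.578  -0.2104  0.0008] 0.87
chamber_grip [ 0.4443 -0.2957  0.0638] 0.79
chamber_grip [ 0.5252 -0.3852  0.0569] 0.77
chamber_grip [ 0.4447 -0.2952  0.0023] 0.62
side {'fx': 498.89150789137614, 'fy': 498.89150789137614, 'cx': 320.727253616994, 'cy': 241.13434412640365, 'position': array([0.3171, 0.7384, 0.9745]), 'attitude': array([-0.4136,  2.7971, -1.1128])}
chamber [ 0.4436 -0.2929  0.0026] 0.85
chamber [0.5366 0.2207 0.142 ] 0.55
chamber [ 0.577  -0.2091 -0.0004] 0.49
mill_mouth [0.5346 0.2165 0.1442] 0.89
mill_mouth [ 0.5819 -0.0615  0.0007] 0.46
mill_mouth [ 0.4693 -0.1291  0.0016] 0.22
jar [ 0.5795 -0.2118 -0.0018] 0.88
chamber_grip [ 0.5216 -0.3877  0.0629] 0.87
chamber_grip [ 0.4381 -0.2886  0.0627] 0.75
{'time': 0.5, 'q': array([ 1.2682,  0.6284,  0.0385,  1.5174, -0.027 ,  0.9963, -0.02  ]), 'dq': array([-0.0013, -0.0004,  0.0004, -0.0004,  0.0008, -0.0015, -0.0011]), 'tau': array([ -0.0013, -54.9141,   1.1416, -18.6776,  -0.0524,   0.0167,
         0.    ]), 'tool_pos': array([ 0.1525, -0.6318,  0.2054]), 'tcp_rot': array([-3.1195, -0.371 , -0.    ]), 'force': array([-0.4087,  0.2376, -0.4007]), 'torque': array([-0.0181, -0.0065, -0.0048]), 'finger_force': 0.0, 'width': 1.001895186715993}
```

```bash
python3 - <<'E'
from h import *
im=cv2.imread("pics/top0.png"); i=cam("top")
for p in [(.44,-.29,.09),(.523,-.384,.09),(.5376,.2167,.144),(.578,-.21,.1)]: print(w2pix(i,p))
a=im[130:330,300:500] 
us=[w2pix(i,p) for p in [(.44,-.29,.09),(.5376,.2167,.144)]]
def crop(c,w,s): 
    u,v=map(int,c); return cv2.resize(im[max(0,v-w):v+w,max(0,u-w):u+w],(s,s),interpolation=cv2.INTER_CUBIC)
cv2.imwrite("pics/c1.png",np.hstack([crop(us[0],65,400),crop(us[1],45,400)]))
E
```

```text
(np.float64(415.60035220880775), np.float64(268.69381238946613))
(np.float64(450.3789561661513), np.float64(238.03053152741975))
(np.float64(223.15335401356367), np.float64(227.6689326300305))
(np.float64(385.4480652826004), np.float64(216.57897373841257))
```

View pics/top0.png

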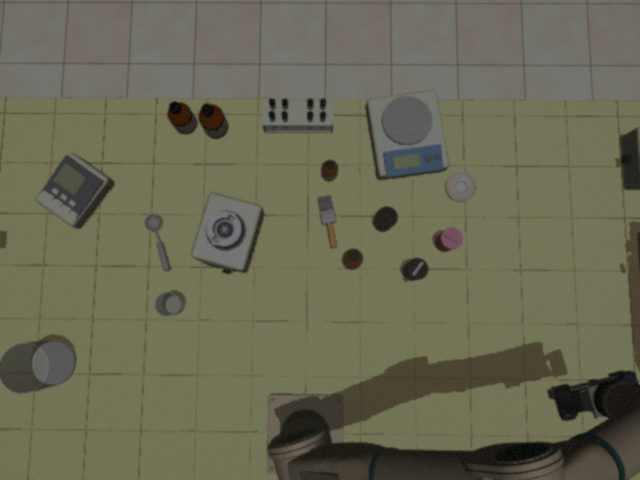

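View pics/c1.png

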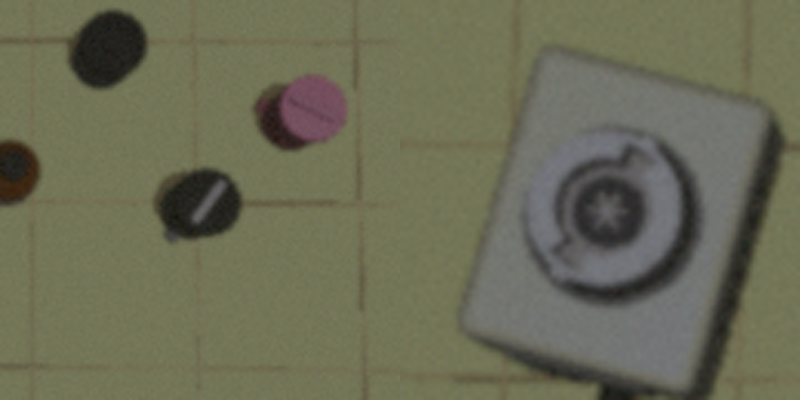

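```bash
python3 - <<'E'
from h import *
i=cam("top")
def ang(a,b,z):
    A=pix2w(i,*a,z);B=pix2w(i,*b,z); d=A-B; return (A+B)/2, np.degrees(np.arctan2(d[1],d[0]))
u0,v0=415-65,268-65; s=130/400
f=lambda x,y:(u0+x*s,v0+y*s)
print("bar",ang(f(222,182),f(196,222),.096))
print("lug",pix2w(i,*f(170,238),.013))
u0,v0=223-45,227-45; s=90/400
print("slots",ang(f(232,155),f(165,250),.144))
print("collar",pix2w(i,*f(209,212),.144))
print("edge",ang(f(145,50),f(65,325),.11), ang(f(365,105),f(145,50),.11))
print(cam("wrist"))
E
```

```text
bar (array([ 0.4397, -0.2951,  0.096 ]), np.float64(-33.38965415789473))
lug [ 0.4136 -0.2746  0.013 ]
slots (array([0.5379, 0.2179, 0.144 ]), np.float64(-33.60156148734619))
collar [0.5323 0.2117 0.144 ]
edge (array([0.5523, 0.2798, 0.11  ]), np.float64(-14.151687199948169)) (array([0.6195, 0.1919, 0.11  ]), np.float64(-103.75182460990665))
{'fx': 382.91875492128656, 'fy': 382.91875492128656, 'cx': 319.3100766918347, 'cy': 242.4073517031962, 'position': array([ 0.2293, -0.6125,  0.3836]), 'attitude': array([ 2.2887, -1.8027, -0.2514])}
```

Call:
{"method": "drive_tool", "body": {"rows": [[1,0.25,-0.18,0,0],[1,0.5,-0.36,0,0],[1,0.75,-0.54,0,0],[1,0.9,-0.66,0,0],[1,0.9,-0.66,0,0],[1,0.9,-0.66,0,0]]}}

```text
time: 1.25
tool_pos: [0.2959, -0.4623, 0.2057]
tcp_rot: [3.119, 0.37, -0.001]
force: [-1.5, -0.3, 0.1]
width: 0.999
finger_force: 0.0
```

Call:
{"method": "drive_tool", "body": {"rows": [[1,0.2,-0.15,0,-0.2],[1,0.4,-0.3,0,-0.4],[1,0.6,-0.45,0,-0.6],[1,0.8,-0.6,0,-0.8],[1,0.9,-0.65,0,-1.0],[1,0.9,-0.65,0,-1.0],[1,0.9,-0.65,0,-1.0]]}}

```text
time: 2.12
tool_pos: [0.4394, -0.295, 0.2053]
tcp_rot: [2.745, 1.528, -0.002]
force: [0.0, -0.4, 0.2]
width: 1.001
finger_force: 0.0
```

```bash
python3 - <<'E'
from h import *
s=arm.get_state(); print(s["q"],s["tool_pos"],s["tcp_rot"],s["force"])
i=cam("wrist"); print(i["position"],rot(i)[:,2])
im=vision.camera("wrist"); cv2.imwrite("pics/w0.png",im)
for q in ["chamber","chamber_grip","chamber_lugs"]:
    for d in spotter.place_of("wrist",q)[:4]: print(q,np.array(d["xyz"]),round(d["confidence"],2))
print(w2pix(i,(.44,-.293,.094)),w2pix(i,(.44,-.293,0)))
E
```

```text
[ 0.6728  0.4611 -0.1954  1.8496  0.1178  0.8426 -0.1361] [ 0.4394 -0.295   0.2053] [ 2.7447  1.5281 -0.0023] [ 0.0339 -0.3932  0.2123]
[ 0.481  -0.2267  0.3833] [-0.1457 -0.2328 -0.9616]
chamber [ 0.4432 -0.295   0.0022] 0.79
chamber [ 0.5206 -0.386   0.003 ] 0.76
chamber_grip [ 0.5226 -0.3856  0.0629] 0.75
chamber_lugs [ 0.5247 -0.3853  0.0115] 0.6
(np.float64(319.8989217610728), np.float64(236.68582257296265)) (np.float64(319.87304070796074), np.float64(212.66544453874488))
```

View pics/w0.png

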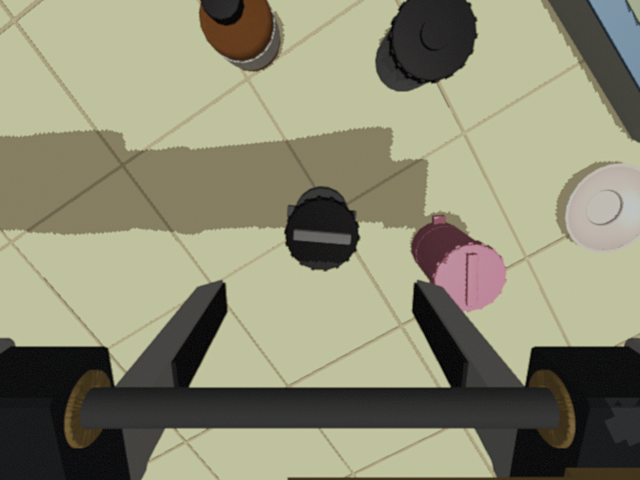

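```bash
python3 - <<'E'
from h import *
im=cv2.imread("pics/w0.png"); i=cam("wrist")
g=cv2.cvtColor(im,cv2.COLOR_BGR2GRAY)[218:258,288:358]
m=(g>65).astype(np.uint8)
n,l,st,c=cv2.connectedComponentsWithStats(m)
k=l[19,34]; print(k,st[k] if k else None)
ys,xs=np.where(l==k); r=cv2.minAreaRect(np.stack([xs+288,ys+218],1).astype(np.float32)); print(r)
P=np.array([pix2w(i,x+288,y+218,.102) for x,y in zip(xs,ys)])[:,:2]
(cx,cy),(w,h),a=cv2.minAreaRect((P*1000).astype(np.float32)); print(cx,cy,w,h,a)
e=np.linalg.eigh(np.cov((P-P.mean(0)).T))[1][:,1]; print(P.mean(0),np.degrees(np.arctan(e[1]/e[0])))
# lug at left
L=pix2w(i,291,211,.0125); print("lug",L)
s=arm.get_state(); x=R.from_rotvec(s["tcp_rot"]).as_matrix(); print(x[:,:2].T)
E
```

```text
2 [  5  12  58  15 581]
((321.7620849609375, 236.85519409179688), (57.13529586791992, 10.214594841003418), 4.763641834259033)
442.96270751953125 -291.0289611816406 8.051236152648926 43.613319396972656 53.413753509521484
[ 0.443 -0.291] -36.7652152728017
lug [ 0.4187 -0.2734  0.0125]
[[ 0.5244  0.8514 -0.0007]
 [ 0.8514 -0.5244 -0.0002]]
```

Call:
{"method": "drive_tool", "body": {"force": 15, "rows": [[1,0.025,0.005,0,-0.2],[1,0.025,0.005,0.1,-0.4],[1,0.025,0.005,0.3,-0.5],[1,0.025,0.005,0.5,-0.5],[1,0.025,0.005,0.7,-0.5],[1,0.025,0.005,0.81,-0.5],[1,0.025,0.005,0.81,-0.5],[1,0.025,0.005,0.81,-0.5]]}}

```text
time: 3.32
tool_pos: [0.4449, -0.2896, 0.0443]
tcp_rot: [2.387, 2.04, 0.001]
force: [0.4, 0.1, 1.2]
width: 1.0
finger_force: 0.0
```

Call:
{"method": "drive_tool", "body": {"force": 15, "rows": [[0.2,0,0,0,0],[0,0,0,0,0],[-0.2,0,0,0,0],[-0.2,0,0,0,0],[-0.2,0,0,0,0],[-0.2,0,0,0,0]]}}

```text
time: 4.08
tool_pos: [0.4445, -0.289, 0.0437]
tcp_rot: [2.388, 2.042, -0.0]
force: [-0.4, -0.1, 3.6]
width: 0.614
finger_force: 15.0
```

Call:
{"method": "drive_tool", "body": {"force": 40, "rows": [[-0.5,0,0,0,0],[-0.5,0,0,0,0],[-0.5,0,0,0,0],[-0.5,0,0,-0.05,0],[-0.5,0,0,-0.15,0],[-0.5,0,0,-0.3,0],[-0.5,0,0,-0.5,0],[-0.5,0,0,-0.7,0],[-0.5,0,0,-0.8,0],[-0.5,0,0,-0.8,0]]}}

```text
time: 5.32
tool_pos: [0.4453, -0.2894, 0.2049]
tcp_rot: [2.385, 2.039, 0.002]
force: [-0.1, -0.3, -1.6]
width: 0.601
finger_force: 40.0
```

```bash
python3 - <<'E'
from h import *
s=arm.get_state(); print(s["q"],s["tool_pos"],s["tcp_rot"],s["force"],s["torque"],s["width"])
im=vision.camera("wrist"); cv2.imwrite("pics/w1.png",im)
E
```

```text
[ 0.7403  0.4712 -0.3143  1.8466  0.1883  0.8493  0.1776] [ 0.4453 -0.2894  0.2049] [2.3854 2.0395 0.0018] [-0.1224 -0.3068 -1.6174] [-0.0556 -0.0307  0.0237] 0.6012274016452305
```

View pics/w1.png

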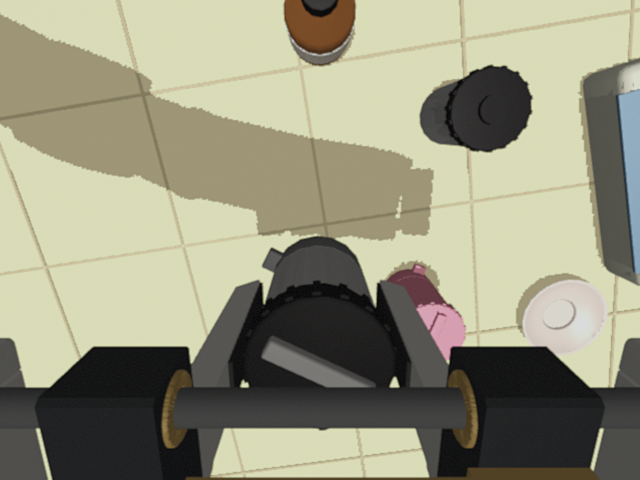

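Call:
{"method": "drive_tool", "body": {"rows": [[-0.5,0.05,0,-0.1,0],[-0.5,0.2,0,-0.2,0],[-0.5,0.4,0,-0.2,0],[-0.5,0.6,0,-0.2,0],[-0.5,0.8,0,-0.2,0],[-0.5,1.0,0,-0.2,0]]}}

```text
time: 6.12
tool_pos: [0.4746, -0.0901, 0.242]
tcp_rot: [-2.386, -2.04, 0.003]
force: [0.8, -0.9, -2.1]
width: 0.603
finger_force: 40.0
```

Call:
{"method": "drive_tool", "body": {"rows": [[-0.5,0.2,0.02,0,0],[-0.5,0.4,0.04,0,0],[-0.5,0.6,0.06,0,0],[-0.5,0.8,0.07,0,0],[-0.5,0.9,0.07,0,0],[-0.5,0.95,0.07,0,0],[-0.5,0.95,0.07,0,0],[-0.5,0.95,0.07,0,0]]}}

```text
time: 7.12
tool_pos: [0.5186, 0.0926, 0.2431]
tcp_rot: [2.389, 2.04, -0.002]
force: [-0.4, 1.1, -0.4]
width: 0.604
finger_force: 40.0
```

```bash
python3 - <<'E'
from h import *
s=arm.get_state(); print(s["q"],s["tool_pos"],s["tcp_rot"],s["force"],s["torque"],s["width"])
i=cam("wrist")
im=vision.camera("wrist"); cv2.imwrite("pics/w2.png",im)
for q in ["mill_mouth","mill_axis","mill","mill_seat"]:
    for d in spotter.place_of("wrist",q)[:2]: print(q,np.array(d["xyz"]),round(d["confidence"],2))
print(i)
E
```

```text
[ 0.0482  0.4305 -0.3995  1.803   0.2019  0.9493 -0.5945] [0.5186 0.0926 0.2431] [ 2.3892  2.0396 -0.0021] [-0.4205  1.1321 -0.4134] [-0.0587 -0.067   0.0621] 0.603766625392325
mill_mouth [0.5382 0.219  0.1443] 0.86
mill_axis [0.5369 0.2162 0.1109] 0.89
mill_axis [0.5443 0.2187 0.1304] 0.34
mill [0.5356 0.2173 0.0016] 0.59
mill [ 0.7228 -0.0597 -0.0023] 0.16
mill_seat [0.5393 0.2192 0.1296] 0.85
{'fx': 382.91875492128656, 'fy': 382.91875492128656, 'cx': 319.3100766918347, 'cy': 242.4073517031962, 'position': array([0.5308, 0.172 , 0.4211]), 'attitude': array([ 2.8559, -0.2256, -0.034 ])}
```

View pics/w2.png

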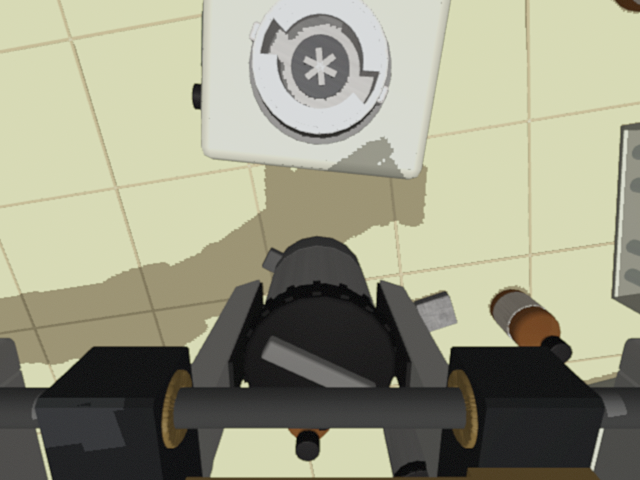

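```bash
cat >> h.py <<'E'
def rect(im,i,c,z,half,n):
    g=np.linspace(-half,half,n); X,Y=np.meshgrid(g,-g)  # right=+x, up=+y
    Rm=rot(i); P=np.stack([c[0]+X,c[1]+Y,np.full_like(X,z)],-1)-np.array(i["position"])
    C=P@Rm; u=i["cx"]+i["fx"]*C[...,0]/C[...,2]; v=i["cy"]+i["fy"]*C[...,1]/C[...,2]
    return cv2.remap(im,u.astype(np.float32),v.astype(np.float32),cv2.INTER_LINEAR)
E
python3 - <<'E'
from h import *
im=cv2.imread("pics/w2.png"); i=cam("wrist"); s=arm.get_state(); t=s["tool_pos"]
a=rect(im,i,(.538,.218),.144,.05,400); b=rect(im,i,t[:2],t[2]+.059,.05,400)
for x in (a,b):
    cv2.line(x,(200,180),(200,220),(0,0,255),1);cv2.line(x,(180,200),(220,200),(0,0,255),1)
cv2.imwrite("pics/r2.png",np.hstack([a,b]))
E
```

```text
(no output)
```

View pics/r2.png

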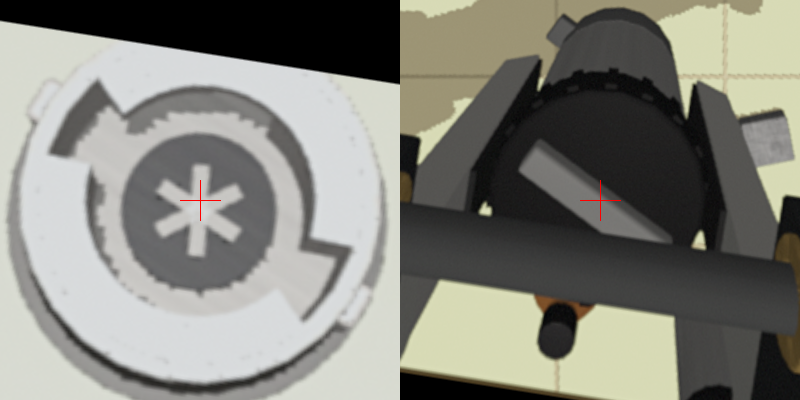

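Call:
{"method": "drive_tool", "body": {"rows": [[-0.5,0.1,0,0,0],[-0.5,0.3,0,0,-0.08],[-0.5,0.5,0,0,-0.08],[-0.5,0.6,0,0,-0.08],[-0.5,0.645,0,0.0,-0.08],[-0.5,0.645,0,0.05,-0.08],[-0.5,0.645,0,0.15,-0.08],[-0.5,0.645,0,0.2,-0.08],[-0.5,0.645,0,0.2,-0.08],[-0.5,0.645,0,0.2,-0.08]]}}

```text
time: 8.62
tool_pos: [0.5393, 0.2213, 0.204]
tcp_rot: [2.323, 2.115, 0.001]
force: [-0.4, 0.7, -0.6]
width: 0.606
finger_force: 40.0
```

```bash
python3 - <<'E'
from h import *
s=arm.get_state(); print(s["q"],s["tool_pos"],s["tcp_rot"],s["force"],s["torque"])
x,y=s["tcp_rot"][:2]; print(np.degrees(2*np.arctan2(y,x)))
for n in ("top","side"):
    im=vision.camera(n); cv2.imwrite(f"pics/{n}3.png",im)
i=cam("top"); t=s["tool_pos"]; im=cv2.imread("pics/side3.png"); i=cam("side")
u,v=map(int,w2pix(i,(t[0],t[1],.15))); print(u,v)
cv2.imwrite("pics/s3c.png",cv2.resize(im[v-60:v+60,u-80:u+80],(800,600),interpolation=cv2.INTER_CUBIC))
E
```

```text
[-0.1788  0.5572 -0.4031  1.7053  0.2616  0.9317 -0.778 ] [0.5393 0.2213 0.204 ] [2.3228 2.1148 0.0011] [-0.3982  0.6841 -0.6272] [-0.0615 -0.1145 -0.0076]
84.63256614634618
286 321
```

View pics/s3c.png

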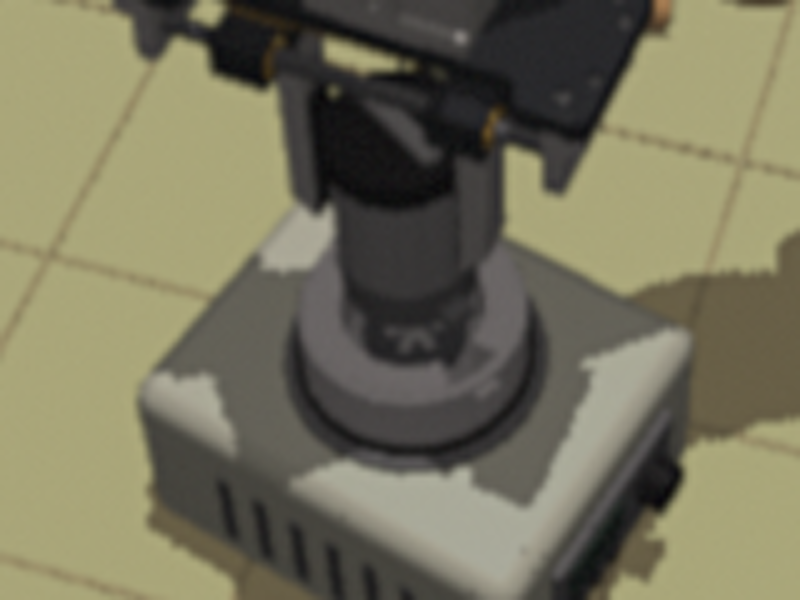

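Call:
{"method": "drive_tool", "body": {"rows": [[-0.5,-0.008,-0.004,0.02,0],[-0.5,-0.008,-0.004,0.05,0],[-0.5,-0.008,-0.004,0.08,0],[-0.5,-0.008,-0.004,0.11,0],[-0.5,-0.008,-0.004,0.115,0],[-0.5,-0.008,-0.004,0.115,0]]}}

```text
time: 9.48
tool_pos: [0.538, 0.22, 0.1804]
tcp_rot: [-2.322, -2.116, 0.0]
force: [-0.4, -0.0, -1.4]
width: 0.606
finger_force: 40.0
```

Call:
{"method": "drive_tool", "body": {"rows": [[-0.5,0,0,0.01,0],[-0.5,0,0,0.02,0],[-0.5,0,0,0.025,0],[-0.5,0,0,0.03,0],[-0.5,0,0,0.03,0],[-0.5,0,0,0.03,0]]}}

```text
time: 10.22
tool_pos: [0.538, 0.22, 0.1745]
tcp_rot: [2.322, 2.116, 0.0]
force: [-0.5, -0.4, -1.2]
width: 0.605
finger_force: 40.0
```

Call:
{"method": "drive_tool", "body": {"rows": [[-0.5,0,0,0.01,0],[-0.5,0,0,0.02,0],[-0.5,0,0,0.025,0],[-0.5,0,0,0.03,0],[-0.5,0,0,0.03,0]]}}

```text
time: 10.85
tool_pos: [0.5381, 0.2202, 0.1688]
tcp_rot: [2.322, 2.116, 0.001]
force: [-0.9, 0.4, 2.7]
width: 0.608
finger_force: 40.0
```

Call:
{"method": "drive_tool", "body": {"rows": [[-0.5,0,0,0.01,0],[-0.5,0,0,0.02,0],[-0.5,0,0,0.025,0],[-0.5,0,0,0.03,0],[-0.5,0,0,0.035,0],[-0.5,0,0,0.04,0],[-0.5,0,0,0.04,0]]}}

```text
time: 11.72
tool_pos: [0.5386, 0.2205, 0.1616]
tcp_rot: [2.322, 2.115, 0.003]
force: [-2.5, -0.3, 9.5]
width: 0.61
finger_force: 40.0
```

Call:
{"method": "drive_tool", "body": {"rows": [[-0.5,0,-0.005,0.005,0],[-0.5,0,-0.005,0.01,0],[-0.5,0,-0.005,0.015,0],[-0.5,0,-0.005,0.02,0],[-0.5,0,-0.005,0.025,0],[-0.5,0,-0.005,0.025,0]]}}

```text
time: 12.48
tool_pos: [0.5384, 0.2208, 0.1574]
tcp_rot: [2.321, 2.115, 0.006]
force: [-1.9, -0.8, 13.5]
width: 0.607
finger_force: 40.0
```

Call:
{"method": "drive_tool", "body": {"rows": [[-0.5,0,0.0005,0,0.06],[-0.5,0,0.001,0,0.15],[-0.5,-0.0003,0.002,0,0.25],[-0.5,-0.0007,0.003,0,0.37],[-0.5,-0.001,0.004,0,0.5],[-0.5,-0.001,0.004,0,0.5]]}}

```text
time: 13.22
tool_pos: [0.5403, 0.2211, 0.1579]
tcp_rot: [2.69, 1.621, 0.01]
force: [0.0, -0.0, 13.1]
width: 0.603
finger_force: 40.0
```

```bash
python3 - <<'E'
from h import *
s=arm.get_state(); print(s["q"],s["tool_pos"],s["tcp_rot"],s["force"],s["torque"])
x,y=s["tcp_rot"][:2]; print(np.degrees(2*np.arctan2(y,x)))
E
```

```text
[-0.2631  0.5968 -0.2703  1.7597  0.2106  0.8068 -1.1204] [0.5403 0.2211 0.1579] [2.6898 1.6207 0.0101] [ 0.0325 -0.0064 13.083 ] [-0.1738 -0.2171  0.0846]
62.14153152860839
```

Call:
{"method": "drive_tool", "body": {"rows": [[-0.5,0,0.001,0,0.1],[-0.5,-0.0003,0.002,0,0.22],[-0.5,-0.0005,0.003,0,0.35],[-0.5,-0.001,0.004,0,0.48],[-0.5,-0.0015,0.005,0,0.6],[-0.5,-0.002,0.006,0,0.75],[-0.5,-0.0025,0.006,0,0.9],[-0.5,-0.0025,0.006,0,0.9]]}}

```text
time: 14.22
tool_pos: [0.542, 0.2195, 0.158]
tcp_rot: [-3.086, -0.589, -0.012]
force: [1.6, 0.3, 14.6]
width: 0.602
finger_force: 40.0
```

```bash
cat > st.py <<'E'
from h import *
s=arm.get_state(); print(s["time"],s["q"],s["tool_pos"],s["tcp_rot"],s["force"],s["torque"])
x,y=s["tcp_rot"][:2]; print(np.degrees(2*np.arctan2(y,x)))
E
python3 st.py
```

```text
14.225 [-0.3899  0.5862 -0.0681  1.7621  0.0556  0.7876 -1.679 ] [0.542  0.2195 0.158 ] [-3.0856 -0.5892 -0.0121] [ 1.6133  0.2643 14.5959] [-0.3577 -0.3946  0.0929]
-338.37713958891953
```

Call:
{"method": "drive_tool", "body": {"rows": [[-0.5,0.001,0.001,0,0.1],[-0.5,0.002,0.002,0,0.2],[-0.5,0.002,0.002,0,0.28],[-0.5,0.002,0.002,0,0.36],[-0.5,0.002,0.003,0,0.42],[-0.5,0.002,0.003,0,0.42]]}}

```text
time: 14.98
tool_pos: [0.5424, 0.2184, 0.1579]
tcp_rot: [-3.14, -0.075, -0.011]
force: [1.1, -1.6, 13.4]
width: 0.601
finger_force: 40.0
```

```bash
python3 st.py
```

```text
14.975 [-0.4491  0.5867  0.0264  1.7632 -0.018   0.7853 -1.9375] [0.5424 0.2184 0.1579] [-3.1398 -0.075  -0.0108] [ 1.1459 -1.5505 13.4058] [-0.5604 -0.2213  0.1235]
-357.26170942609775
```

Call:
{"method": "drive_tool", "body": {"rows": [[-0.5,0,0,0,0.03],[-0.5,0,0,0,0.06],[-0.5,0,0,0,0.08],[-0.5,0,0,0,0.08]]}}

```text
time: 15.48
tool_pos: [0.5424, 0.2183, 0.1579]
tcp_rot: [-3.141, 0.023, -0.011]
force: [1.0, -0.9, 13.8]
width: 0.604
finger_force: 40.0
```

```bash
python3 st.py
```

```text
15.475 [-0.4605  0.587   0.0444  1.7636 -0.0319  0.7851 -1.9866] [0.5424 0.2183 0.1579] [-3.1406  0.023  -0.0107] [ 1.0066 -0.8639 13.8204] [-0.581  -0.1852  0.075 ]
359.1613734123163
```

Call:
{"method": "drive_tool", "body": {"rows": [[-0.5,0,0,0,0.03],[-0.5,0,0,0,0.06],[-0.5,0,0,0,0.08],[-0.5,0,0,0,0.08]]}}

```text
time: 15.98
tool_pos: [0.5426, 0.2179, 0.1579]
tcp_rot: [-3.139, 0.121, -0.011]
force: [1.8, -2.1, 12.4]
width: 0.606
finger_force: 40.0
```

```bash
python3 st.py
```

```text
15.975 [-0.472   0.5875  0.0627  1.7639 -0.0455  0.785  -2.0355] [0.5426 0.2179 0.1579] [-3.1386  0.1207 -0.0111] [ 1.7521 -2.127  12.4301] [-0.7941 -0.2595  0.3438]
355.5941859014996
```

Call:
{"method": "drive_tool", "body": {"rows": [[-0.5,0,0,0,0.02],[-0.5,0,0,-0.01,0.02],[-0.5,0,0,-0.015,0.02],[-0.5,0,0,-0.02,0.02],[-0.5,0,0,-0.02,0.02]]}}

```text
time: 16.6
tool_pos: [0.5413, 0.2177, 0.1604]
tcp_rot: [3.138, -0.145, 0.007]
force: [2.1, -1.9, 5.2]
width: 0.603
finger_force: 40.0
```

```bash
python3 st.py
```

```text
16.6 [-0.4753  0.5843  0.0672  1.7621 -0.0489  0.7932 -2.0481] [0.5413 0.2177 0.1604] [ 3.138  -0.1449  0.0068] [ 2.1107 -1.896   5.202 ] [-0.546  -0.4918  0.3974]
-5.286382511911142
```

Call:
{"method": "drive_tool", "body": {"rows": [[-0.5,0,0,-0.005,0],[-0.5,0,0,-0.01,0],[-0.5,0,0,-0.015,0],[-0.5,0,0,-0.015,0]]}}

```text
time: 17.1
tool_pos: [0.5394, 0.2181, 0.1624]
tcp_rot: [3.138, -0.146, 0.001]
force: [2.9, -2.7, 1.9]
width: 0.605
finger_force: 40.0
```

```bash
python3 st.py
```

```text
17.1 [-0.4758  0.5812  0.0667  1.7609 -0.0502  0.8008 -2.049 ] [0.5394 0.2181 0.1624] [ 3.1378 -0.1463  0.0008] [ 2.872  -2.659   1.8673] [-0.5535 -0.7267  0.4398]
-5.339165885638959
```

Call:
{"method": "drive_tool", "body": {"rows": [[-0.5,0.002,0.002,-0.005,0],[-0.5,0.004,0.004,-0.01,0],[-0.5,0.004,0.004,-0.012,0],[-0.5,0.004,0.004,-0.012,0]]}}

```text
time: 17.6
tool_pos: [0.5396, 0.2176, 0.1647]
tcp_rot: [3.138, -0.146, -0.001]
force: [2.6, -0.5, -0.3]
width: 0.604
finger_force: 40.0
```

```bash
python3 st.py
```

```text
17.6 [-0.4743  0.5787  0.0664  1.7579 -0.0505  0.807  -2.0475] [0.5396 0.2176 0.1647] [ 3.1381 -0.1459 -0.0007] [ 2.5635 -0.477  -0.2678] [-0.3152 -0.708   0.444 ]
-5.323852335977071
```

Call:
{"method": "drive_tool", "body": {"rows": [[-0.5,0.002,0,-0.005,0],[-0.5,0.004,0,-0.01,0],[-0.5,0.004,0,-0.01,0],[-0.5,0.004,0,-0.01,0]]}}

```text
time: 18.1
tool_pos: [0.5403, 0.2174, 0.1665]
tcp_rot: [3.138, -0.146, -0.001]
force: [3.8, -1.4, -4.4]
width: 0.607
finger_force: 40.0
```

```bash
python3 st.py
```

```text
18.1 [-0.4738  0.5774  0.0667  1.7542 -0.0502  0.8125 -2.047 ] [0.5403 0.2174 0.1665] [ 3.1378 -0.146  -0.0013] [ 3.7889 -1.372  -4.3795] [-0.35   -0.639   0.4585]
-5.327785686549733
```

Call:
{"method": "drive_tool", "body": {"rows": [[-0.5,0.002,0,0.003,-0.04],[-0.5,0.002,0,0.003,-0.08],[-0.5,0.002,0,0.003,-0.12],[-0.5,0.002,0,0.003,-0.12]]}}

```text
time: 18.6
tool_pos: [0.5413, 0.2174, 0.1664]
tcp_rot: [-3.141, -0.001, -0.001]
force: [3.1, -0.5, -2.6]
width: 0.603
finger_force: 40.0
```

```bash
python3 st.py
```

```text
18.6 [-0.4554  0.5774  0.0396  1.7525 -0.03    0.8117 -1.9716] [0.5413 0.2174 0.1664] [-3.1412 -0.0012 -0.0007] [ 3.1063 -0.4979 -2.6183] [-0.4004 -0.6936 -0.0613]
-359.9549832039339
```

Call:
{"method": "drive_tool", "body": {"rows": [[-0.5,0.003,0,0,-0.02],[-0.5,0.003,0,0,-0.05],[-0.5,0.003,0,0,-0.05]]}}

```text
time: 18.98
tool_pos: [0.5417, 0.2175, 0.1664]
tcp_rot: [-3.141, -0.063, -0.0]
force: [3.0, -1.6, -2.4]
width: 0.604
finger_force: 40.0
```

```bash
python3 st.py
```

```text
18.975 [-0.448   0.578   0.0284  1.7509 -0.0215  0.8128 -1.9399] [0.5417 0.2175 0.1664] [-3.1408 -0.0634 -0.0002] [ 3.023  -1.5658 -2.3713] [-0.4473 -0.5904 -0.2104]
-357.6870150279419
```

Call:
{"method": "drive_tool", "body": {"rows": [[-0.5,0.003,0,0,0.04],[-0.5,0.003,0,0,0.04],[0.2,0.003,0,0,0.04],[0.3,0.003,0,0,0.04],[0.5,0.003,0,0,0.04],[0.8,0.003,0,0,0.04],[0.9,0.003,0,0,0.04],[0.9,0.003,0,0,0.04]]}}

```text
time: 19.98
tool_pos: [0.5422, 0.2175, 0.1663]
tcp_rot: [-3.142, -0.014, 0.0]
force: [0.7, -0.1, 0.1]
width: 0.951
finger_force: 0.0
```

```bash
python3 - <<'E'
exec(open("st.py").read())
print(s["width"],s["finger_force"])
im=vision.camera("side"); i=cam("side"); u,v=286,321
cv2.imwrite("pics/s4c.png",cv2.resize(im[v-70:v+50,u-80:u+80],(800,600),interpolation=cv2.INTER_CUBIC))
E
```

```text
19.975 [-0.4536  0.5789  0.0376  1.7497 -0.0283  0.8136 -1.9645] [0.5422 0.2175 0.1663] [-3.1415 -0.0142  0.0001] [ 0.6699 -0.132   0.0706] [ 0.038  -0.0732 -0.0128]
-359.4836668667205
0.9508067737635696 0.0
```

View pics/s4c.png

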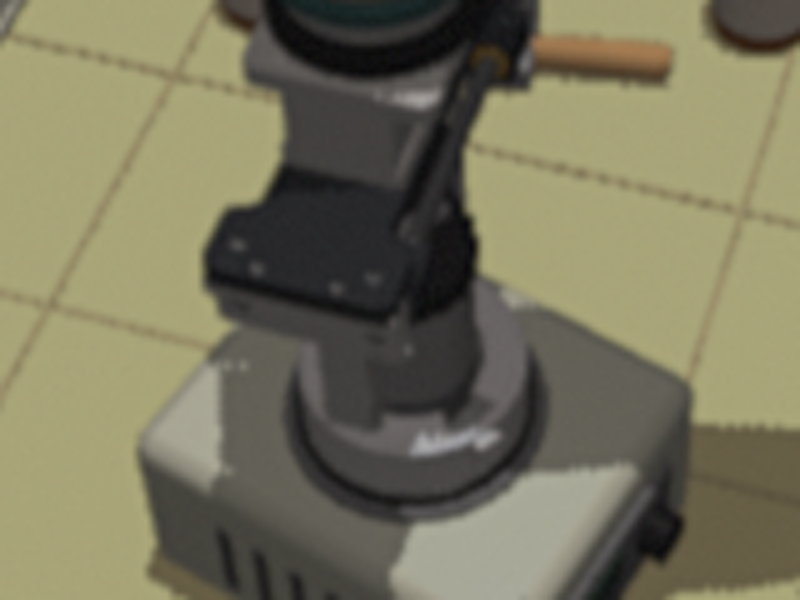

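Call:
{"method": "drive_tool", "body": {"rows": [[1,0,0,-0.05,0],[1,0,0,-0.2,0],[1,0,0,-0.4,0],[1,0,0,-0.6,0],[1,0,0,-0.8,0],[1,0,0,-0.8,0],[1,0,0,-0.8,0]]}}

```text
time: 20.9
tool_pos: [0.5418, 0.2173, 0.3261]
tcp_rot: [3.141, 0.014, -0.001]
force: [-0.1, -0.5, -0.5]
width: 1.0
finger_force: 0.0
```

```bash
python3 - <<'E'
from h import *
i=cam("wrist"); im=vision.camera("wrist")
a=rect(im,i,(.538,.218),.123+.102,.05,400); b=cv2.resize(im,(533,400))
cv2.imwrite("pics/f.png",np.hstack([a,b[:,66:466]]))
E
```

```text
(no output)
```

View pics/f.png

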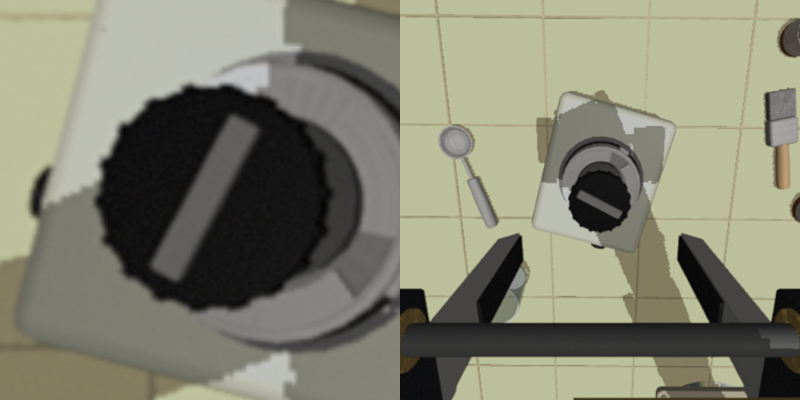

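```bash
python3 -c "
from cell import arm; print(arm.finish_job())"
```

```text
the job is handed in; nothing more can be done
None
```

The chamber is fitted to the mill: turned about 85° clockwise to the stop, sprung up to its lock height, resisting back-turn, and standing upright when released. The job is handed in at about 21 s, with wrist forces no higher than about 15 N in the readings I took and the bystanders not touched by the arm as far as I saw.

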